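Shut the gas taps left open on a laboratory bench turret

ROBOT

A 6-joint arm with a two-finger parallel gripper is mounted at the origin on the work surface. World frame = base frame: x ahead of the robot, y to its left, z up, the work surface at z = 0. Lengths are in mm, angles in rad, forces in N, time in s.
With the tool pointing down it reaches from about 300 to 875 mm from the base axis. Payload 6.4 kg.
Tool frame: the origin (TCP) lies between the finger pads; the fingertips stand 22 mm ahead of it and the grasp point (between the pads) lies 3 mm ahead of it; z points along the fingers, x is the direction in which the jaws open and shut, and the axes are right-handed (so a half turn about z gives the same grasp; the last joint's range is limited). The gripper opens to 85 mm and grips with 20 to 120 N. Pads are 22 mm wide; open, the fingers measure 114 mm over their backs; the gripper's body (76 mm by 85 mm) begins 54 mm behind the grasp point. The pads swing forward as they close: fully open they stand 13 mm farther back than shut.
Start: joints at [-1.352, 0.181, 1.607, -0, 1.354, -0.206], TCP at [236.997, -523.902, 215.188] pointing down, gripper open.
Joint ranges: [-2.99, 2.99], [-0.89, 2.07], [0.3, 2.58], [-1.14, 4.28], [0, 2.63], [-3.12, 3.12]. Speed limits (rad/s): [2.57, 2.57, 3.01, 3.14, 3.14, 3.14].

INTERFACE

Orientations are given as a 3x3 rotation matrix whose columns are the frame's x, y, z axes.
In Python, from rig import arm gives the robot as it stands.
- The arm moves only by the tool move_arm, never from a script. Its argument "increments" is a list of rows, each a list of 7 numbers: the shift along the tool's x, y, z in m, then the turn, a rotation vector about the tool's x, y, z in degrees, then the opening, from 0 (shut) to 1 (fully open). A call has exactly 10 rows; each row shifts and turns the commanded pose from where the row before left it, along the tool's axes as they then stand; what a row does not reach is not made up. A row lasts 1/10 s, in which the tool goes at most 50 mm and 8.59 degrees, less where a joint would pass 70% of its speed; a pose out of reach is approached as far as the arm can. A call with a gripper value outside its range is refused whole. The fingers move at their own pace and stop on an object; "grip_force" is the grip in N (left out, the last holds). Time passes only in rows, so rows that do not move let the fingers close, or fill a call up. It gives the time, the measured TCP pose, the force and the opening at its end, in the units of the state.
- arm.sense(): the state, without advancing time (a new reading comes with each control period).
- arm.get_image(name): name is "scene" or "top"; returns (picture, depth): 480x640x3 uint8, red, green, blue; 480x640 float32, mm along the optical axis (not along the pixel's ray), 0 where there is no reading.
- arm.calibration(name): a dict with "vertical_fov" (degrees; the focal length in pixels is half the picture's height over the tangent of half this angle, whatever the lens; pixels are square), "cx", "cy" (the principal point, pixels), "eye" and "orientation" of the camera in the world. Camera axes: x right, y down, z forward; pixel columns grow to the right and rows downward; lengths in mm; the calibration is good to about 2 mm. A picture is of the moment at which its call begins. calibration takes no time and is no camera call.
- arm.job_done(): hands the job in, once; it reports no verdict.
The state is a dict: "clock": time; "joints": joint angles; "joint_vel": joint speeds; "joint_torque": joint torques, N m; "position": TCP position; "tool_rot": TCP orientation; "force": force on the tool from outside, world axes, zero at the start; "torque": the same for the moment, N m; "grip_width": finger opening in mm.
Only numpy, scipy, OpenCV 4.12 (cv2) and the standard library are available. Lean on these libraries where they do the work, as an engineer would, in place of code of your own. Each camera call takes 0.05 s, during which the arm holds its last target.

TASK

Gas taps have been left open on the four-way turret on the lab bench. Shut every tap that is still open by pushing its lever with a fingertip, without gripping or forcing it, until it is fully home, square across its nozzle. Leave the taps that are already shut as they are, and do not move, lift or tip anything else on the bench.

Things in the scene. Friction and masses are not known exactly. Their poses are not given: they have to be found in the camera images.
- turret: fixed gas turret: aluminium column 42 mm thick (flange 84 mm, crown 52 mm wide, 123 mm high) with four equal brass taps on level arms. Origin: centre of its underside, on the bench; z up; its +x, +y, -x, -y point along nozzles 1, 2, 3, 4. Lever spindles (11 mm, vertical) stand 60 mm from the column's axis, each over a 30 x 27 mm valve body whose top is 114 mm above the bench
- tap_1 (a joint): black lever of tap 1, spindle on the turret's +x axis: 0 = fully open, in line above its nozzle (points to the turret's +x); grows clockwise seen from above; pi/2 = fully shut at a firm stop, square across the nozzle (points to the turret's -y). It stays where it is left; turning takes 0.2 N m, about 4 N pushed sideways 50 mm from the spindle
- tap_1_tip (a point): free end of the lever of tap 1, at mid-height (133 mm above the bench). The lever is a straight bar 13 mm wide and 14 mm tall (126 to 140 mm above the bench) that reaches 70 mm from its spindle, to one side only; boss at the spindle 22 mm wide, 122 to 142 mm above the bench
- nozzle_1 (a point): outer end of the ribbed brass hose nozzle of tap 1, on its level axis: 118 mm from the column's axis, 100 mm above the bench; nozzle 13 mm thick (19 mm at its root)
- tap_2 (a joint): black lever of tap 2, spindle on the turret's +y axis: 0 = fully open, in line above its nozzle (points to the turret's +y); grows clockwise seen from above; pi/2 = fully shut at a firm stop, square across the nozzle (points to the turret's +x). It stays where it is left; turning takes 0.2 N m, about 4 N pushed sideways 50 mm from the spindle
- tap_2_tip (a point): free end of the lever of tap 2, at mid-height (133 mm above the bench). The lever is a straight bar 13 mm wide and 14 mm tall (126 to 140 mm above the bench) that reaches 70 mm from its spindle, to one side only; boss at the spindle 22 mm wide, 122 to 142 mm above the bench
- nozzle_2 (a point): outer end of the ribbed brass hose nozzle of tap 2, on its level axis: 118 mm from the column's axis, 100 mm above the bench; nozzle 13 mm thick (19 mm at its root)
- tap_3 (a joint): black lever of tap 3, spindle on the turret's -x axis: 0 = fully open, in line above its nozzle (points to the turret's -x); grows clockwise seen from above; pi/2 = fully shut at a firm stop, square across the nozzle (points to the turret's +y). It stays where it is left; turning takes 0.2 N m, about 4 N pushed sideways 50 mm from the spindle
- tap_3_tip (a point): free end of the lever of tap 3, at mid-height (133 mm above the bench). The lever is a straight bar 13 mm wide and 14 mm tall (126 to 140 mm above the bench) that reaches 70 mm from its spindle, to one side only; boss at the spindle 22 mm wide, 122 to 142 mm above the bench
- nozzle_3 (a point): outer end of the ribbed brass hose nozzle of tap 3, on its level axis: 118 mm from the column's axis, 100 mm above the bench; nozzle 13 mm thick (19 mm at its root)
- tap_4 (a joint): black lever of tap 4, spindle on the turret's -y axis: 0 = fully open, in line above its nozzle (points to the turret's -y); grows clockwise seen from above; pi/2 = fully shut at a firm stop, square across the nozzle (points to the turret's -x). It stays where it is left; turning takes 0.2 N m, about 4 N pushed sideways 50 mm from the spindle
- tap_4_tip (a point): free end of the lever of tap 4, at mid-height (133 mm above the bench). The lever is a straight bar 13 mm wide and 14 mm tall (126 to 140 mm above the bench) that reaches 70 mm from its spindle, to one side only; boss at the spindle 22 mm wide, 122 to 142 mm above the bench
- nozzle_4 (a point): outer end of the ribbed brass hose nozzle of tap 4, on its level axis: 118 mm from the column's axis, 100 mm above the bench; nozzle 13 mm thick (19 mm at its root)
- burner: Bunsen burner, not connected: round base of 80 mm, upright tube of 18 mm, 152 mm tall, with a short inlet stub 50 mm out along its -x, 30 mm up; loose on the bench, to be left alone. Origin: centre of its underside
- amber_bottle: amber glass bottle with black cap, 62 mm diameter, 128 mm tall; loose on the bench, to be left alone. Origin: centre of its underside
- vial: small glass vial with black cap, 32 mm diameter, 58 mm tall; loose on the bench, to be left alone. Origin: centre of its underside
- crucible: white porcelain crucible, 38 mm across the rim, 30 mm tall; loose on the bench, to be left alone. Origin: centre of its underside
- salt_tub: white tub with red lid, 80 mm diameter, 96 mm tall; loose on the bench, to be left alone. Origin: centre of its underside
- flask: conical glass flask, 80 mm across its base, 123 mm tall; loose on the bench, to be left alone. Origin: centre of its underside
- petri_dish: shallow glass dish, 90 mm diameter, 14 mm tall; loose on the bench, to be left alone. Origin: centre of its underside
- spatula: steel spatula lying on the bench, 161 mm long along its x, 13 mm wide, 6 mm thick; loose, to be left alone. Origin: on the bench 3.5 mm from its middle

How it is judged (in metres and radians):
At the end, for the whole second after the job is handed in: All four levers stand within 5 degrees (0.09 rad) of fully shut, that is square across their nozzles; every loose thing is within 20 mm of where it stood, and what stood upright is within 11 degrees of upright (value of joint each of tap_1, tap_2, tap_3, tap_4 above 1.48 rad and distance of each of burner, amber_bottle, vial, crucible, salt_tub, flask, petri_dish, spatula from where it was at the start of the episode below 0.02 m and angle between each of burner, amber_bottle, vial, crucible, salt_tub, flask's own z axis and vertical below 0.2 rad); the robot touches nothing.
It fails at once if a tap that was shut at the start was opened by more than 15 degrees (value of joint any of tap_2, tap_4 below 1.3 rad).
It fails at once if a lever was gripped: pressed by the fingers on both its flanks at once (over 2 N each) ((contact force between the fingers and tap_1_c1 above 2 N and contact force between the fingers and tap_1_c2 above 2 N) or (contact force between the fingers and tap_2_c1 above 2 N and contact force between the fingers and tap_2_c2 above 2 N) or (contact force between the fingers and tap_3_c1 above 2 N and contact force between the fingers and tap_3_c2 above 2 N) or (contact force between the fingers and tap_4_c1 above 2 N and contact force between the fingers and tap_4_c2 above 2 N)).
It fails at once if a lever or the turret was forced: the fingers pressed on it with more than 60 N (contact force between the fingers and turret above 60 N).
It fails at once if a loose thing on the bench was moved by more than 20 mm or lifted (distance of any of burner, amber_bottle, vial, crucible, salt_tub, flask, petri_dish, spatula from where it was at the start of the episode above 0.02 m).
It fails at once if a loose thing was tipped by more than 20 degrees (angle between any of burner, amber_bottle, vial, crucible, salt_tub, flask's own z axis and vertical above 0.35 rad).
It also fails if it takes over 45 s, if anything falls off the work surface, if the arm or the gripper's body presses on something with over 40 N, if the wrist force passes 120 N, or if a joint passes its speed limit or range.

## Working session

There is one attempt and no reset: what is moved stays moved. The work goes in short steps, Python scripts to look and compute and a tool call to move; the robot and the scene stay as the last step left them, time stands still between calls to the robot, and variables do not carry over. Pictures are saved under pics/ and viewed, and the job is handed in when it is done.

Besides the shell and the picture viewer there is one more tool, called after "Emit:" by a JSON object that holds its "method" and its "body". move_arm: Moves the arm, as the interface text tells. Its arguments: {"type":"object","properties":{"increments":{"type":"array","items":{"type":"array","items":{"type":"number"}}},"grip_force":{"type":"number"}},"required":["increments"]}

```bash
mkdir -p pics; ls; python3 - <<'E'
from rig import arm
import cv2,numpy as np
print(arm.sense())
for n in ("scene","top"):
    p,d=arm.get_image(n); np.savez(f"{n}0.npz",p=p,d=d)
    cv2.imwrite(f"pics/{n}0.png",p[:,:,::-1]); print(n,arm.calibration(n))
E
```

```text
pics
{'clock': 0.0, 'joints': array([-1.35230398e+00,  1.81520381e-01,  1.60795340e+00, -6.06776720e-06,
        1.35379989e+00, -2.06281253e-01]), 'joint_vel': array([ 2.97230704e-04, -6.11780641e-05,  3.11404853e-04,  2.50456802e-04,
       -5.85551681e-04,  5.55201827e-04]), 'joint_torque': array([ 2.04723538e-04, -4.44870400e+01, -3.51337695e+01, -2.09088075e-04,
        8.88305018e-03,  2.09255921e-05]), 'position': array([ 236.86790162, -523.34124713,  214.3221767 ]), 'tool_rot': array([[ 4.12115406e-01, -9.11131579e-01, -3.70159155e-04],
       [-9.11130167e-01, -4.12115434e-01,  1.63976959e-03],
       [-1.64659416e-03, -3.38511138e-04, -9.99998587e-01]]), 'force': array([-0.14487804, -0.98621172, -0.27163133]), 'torque': array([ 0.02207669,  0.00229587, -0.02370441]), 'grip_width': 85.59650570731759}
scene {'vertical_fov': 50.573514079801335, 'cx': 320.63379581041113, 'cy': 235.77694505968324, 'eye': array([1253.47314222, -103.88911151, 1011.33024693]), 'orientation': array([[ 0.1490123 ,  0.78370184, -0.60299814],
       [ 0.98873732, -0.10950194,  0.10201881],
       [ 0.01392287, -0.61140883, -0.79119239]])}
top {'vertical_fov': 54.4356754022559, 'cx': 321.8630670365339, 'cy': 240.16477545577717, 'eye': array([ 371.05620474,   29.34017034, 1092.07894624]), 'orientation': array([[-1.20453074e-01, -9.72482636e-01,  1.99420609e-01],
       [-9.92718546e-01,  1.18194427e-01, -2.32371766e-02],
       [-9.72653891e-04, -2.00767527e-01, -9.79638430e-01]])}
```

View pics/scene0.png

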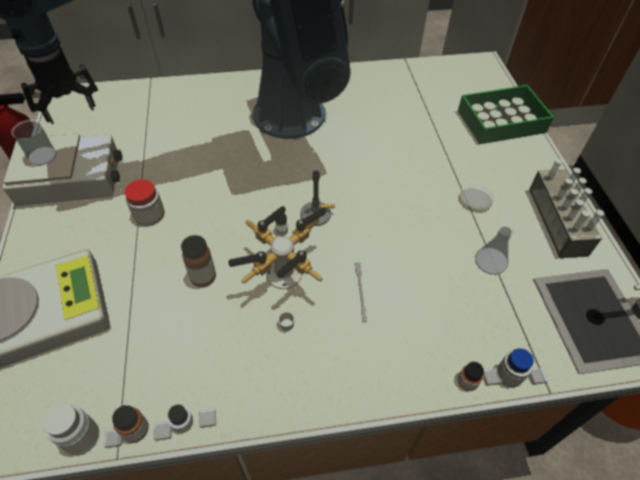

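View pics/top0.png

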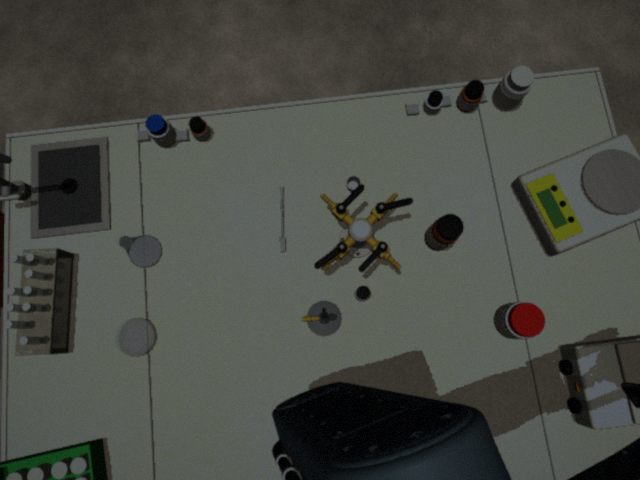

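The scene picture shows the turret at about (283,245), with the burner behind it at (316,205), the amber bottle at (198,260) and the crucible at (286,320). In the top picture the turret is at (360,230), the vial at (363,293), the bottle at (445,232) and the burner at (323,318). I'll enlarge the turret next.

```bash
cat > h.py <<'E'
from rig import arm
import numpy as np, cv2
def ray(n,uv):
    c=arm.calibration(n); f=240/np.tan(np.radians(c['vertical_fov']/2))
    uv=np.atleast_2d(uv).astype(float)
    d=np.c_[(uv[:,0]-c['cx'])/f,(uv[:,1]-c['cy'])/f,np.ones(len(uv))]
    return c['eye'],d@c['orientation'].T
def plane(n,uv,z):
    e,d=ray(n,uv); return e+d*((z-e[2])/d[:,2])[:,None]
def proj(n,P):
    c=arm.calibration(n); f=240/np.tan(np.radians(c['vertical_fov']/2))
    q=(np.atleast_2d(P)-c['eye'])@c['orientation']
    return np.c_[q[:,0]/q[:,2]*f+c['cx'],q[:,1]/q[:,2]*f+c['cy']]
def cloud(n,d):
    v,u=np.mgrid[0:480,0:640]; e,r=ray(n,np.c_[u.ravel(),v.ravel()])
    return (e+r*d.reshape(-1,1)).reshape(480,640,3)
E
python3 - <<'E'
from h import *
t=np.load('top0.npz');s=np.load('scene0.npz')
a=cv2.resize(t['p'][160:345,285:480],None,fx=4,fy=4,interpolation=3)
b=cv2.resize(s['p'][160:340,170:370],None,fx=4,fy=4,interpolation=3)
cv2.imwrite('pics/topz.png',np.clip(a[:,:,::-1]*1.5,0,255).astype('u1')[:600]); cv2.imwrite('pics/scz.png',b[:600,:,::-1])
for n,k in(('top',t),('scene',s)):
    C=cloud(n,k['d']); 
    m=(k['d']>0)&(C[...,2]>145)&(C[...,0]>350)
    print(n,np.median(C[300:310,230:250,2]), (k['d']==0).sum())
    for z0,z1 in((118,126),(128,144)):
        m=(C[...,2]>z0)&(C[...,2]<z1)&(k['d']>0)
        nl,l,st,ce=cv2.connectedComponentsWithStats(m.astype('u1'))
        for i in range(1,nl):
            if st[i,4]>15: print(z0,st[i],C[l==i].mean(0).round(1))
E
```

```text
top -0.8353345660103741 1239
118 [350 220  22  20 287] [582.6 -77.4 120.8]
118 [437 224  17  16  50] [ 549.8 -252.5  123.6]
118 [116 233  16  17  99] [617.9 425.7 121.2]
118 [ 32 255   6   7  17] [602.4 610.3 122.2]
118 [ 16 256   5   7  16] [603.7 644.7 122.8]
118 [ 31 271   6   8  20] [567.7 613.5 121.2]
118 [ 30 287   6   8  19] [534.6 615.3 121.3]
118 [ 13 288   7   8  18] [536.3 649.3 121.8]
118 [ 29 303   6   8  22] [501.2 617.6 122.5]
118 [ 13 304   5   8  21] [504.  651.4 121.9]
118 [ 11 321   5   8  19] [469.1 653.8 122.1]
118 [ 27 337   5   8  18] [433.8 622.6 121.1]
128 [336 185  28  29 259] [645.8 -60.9 138.9]
128 [375 198  38  16 275] [ 622.8 -150.7  138.7]
128 [441 217   9   7  19] [ 580.9 -257.4  129.3]
128 [438 221  20  12  77] [ 565.4 -260.9  129.1]
128 [448 229  11  10  33] [ 547.2 -270.7  129.4]
128 [314 242  33  27 270] [531.8  -7.4 139. ]
128 [358 242  29  30 262] [518.9 -93.8 139.3]
128 [  9 255  10   8  62] [605.7 649.7 132.3]
128 [ 26 254  10   8  61] [603.2 615.  132.5]
128 [ 24 270  10   8  64] [569.5 617.6 132.8]
128 [  6 287  11   8  64] [538.3 653.9 132.5
[... 1006 characters left out ...]
6.2]
128 [554 159   8   7  39] [435.5 627.2 133.6]
128 [572 168   9   6  40] [471.2 659.  133.6]
128 [312 176   8   7  32] [416.   22.1 137. ]
128 [564 178   9   7  45] [503.5 622.  133.8]
128 [577 178   9   6  43] [506.  655.6 134.2]
128 [570 189   8   7  43] [537.5 619.9 134. ]
128 [583 188   9   7  46] [539.4 654.1 133.8]
128 [575 199   9   8  47] [570.9 617.8 133.8]
128 [257 206  28  25 248] [522.7 -94.3 138.1]
128 [296 207  30  23 247] [535.4  -7.  138.2]
128 [581 210   9   8  49] [604.1 615.6 133.9]
128 [595 210   9   7  50] [607.4 648.7 133.8]
128 [181 235  25  21 202] [ 566.5 -267.4  129.4]
128 [228 251  38  16 305] [ 627.3 -153.1  137.8]
128 [277 250  29  28 286] [651.4 -62.5 138.6]
```

View pics/topz.png

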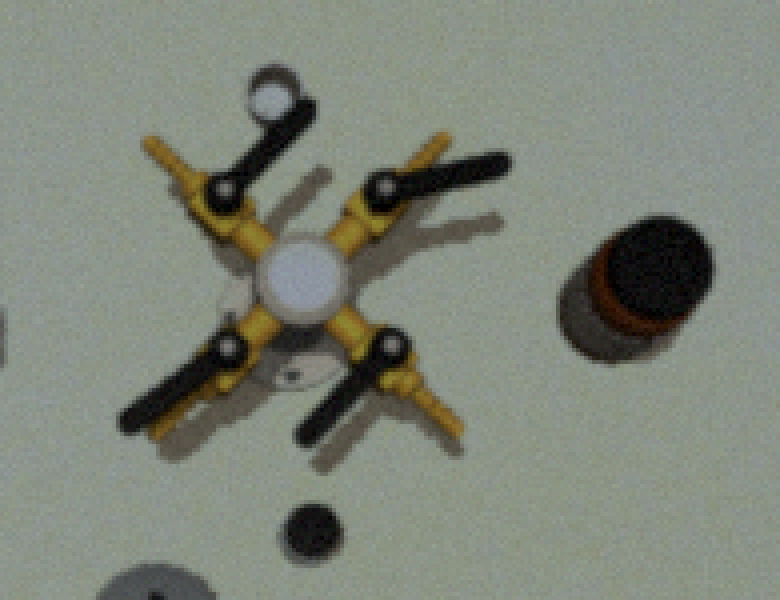

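View pics/scz.png

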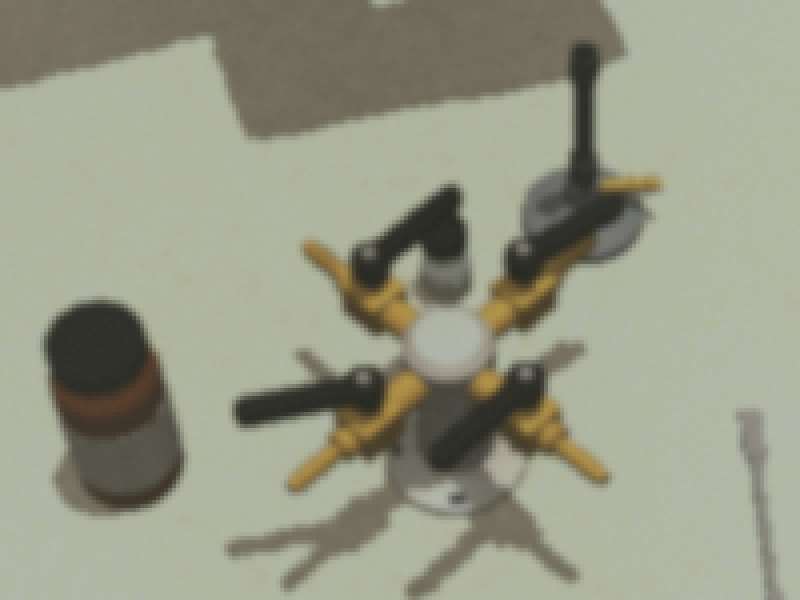

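```bash
cat > meas.py <<'E'
from h import *
def levers(tag,verbose=True):
    out={}
    for n in('top','scene'):
        k=np.load(f'{n}{tag}.npz'); C=cloud(n,k['d'])
        r=np.hypot(C[...,0]-585,C[...,1]+77)
        cr=(C[...,2]>117)&(C[...,2]<126)&(r<30); c=C[cr]
        cx,cy=[(np.percentile(c[:,i],2)+np.percentile(c[:,i],98))/2 for i in(0,1)]
        print(n,'crown',round(cx,1),round(cy,1))
        m=(C[...,2]>127)&(C[...,2]<146)&(k['d']>0)&(r<170)&(k['p'].max(2)<70)
        nl,l,st,_=cv2.connectedComponentsWithStats(m.astype('u1'))
        for i in range(1,nl):
            if st[i,4]<60: continue
            P=C[l==i][:,:2].astype('f4'); 
            (rc,wh,ang)=cv2.minAreaRect(P); vx,vy,x0,y0=cv2.fitLine(P,cv2.DIST_HUBER,0,.01,.01).ravel()
            s=(P-[x0,y0])@[vx,vy]; a=np.array([x0,y0])+np.percentile(s,1)*np.array([vx,vy]); b=np.array([x0,y0])+np.percentile(s,99)*np.array([vx,vy])
            # boss end: wider; closer to 60mm from centre
            da,db=[abs(np.hypot(*(q-[cx,cy]))-60) for q in(a,b)]
            if db<da:a,b=b,a
            h=np.degrees(np.arctan2(*(b-a)[::-1]))
            sp=b-(b-a)/np.hypot(*(b-a))*70
            az=np.degrees(np.arctan2(*(sp-[cx,cy])[::-1]))
            print(n,'spindle',sp.round(),'tip',b.round(),'head',h.round(1),'arm az',az.round(1),'joint',((az-h+180)%360-180).round(1),'len',np.hypot(*(b-a)).round())
E
python3 - <<'E'
import meas; meas.levers('0')
from h import *
for n in('top','scene'):
    k=np.load(f'{n}0.npz'); C=cloud(n,k['d'])
    for nm,c,z,R in(('burner',(440,10),(20,200),60),('vial',(475,-85),(15,70),35),('bottle',(560,-262),(15,135),50),('cruc',(690,-70),(8,40),45)):
        m=(C[...,2]>z[0])&(C[...,2]<z[1])&(np.hypot(C[...,0]-c[0],C[...,1]-c[1])<R)
        if m.sum(): P=C[m]; print(n,nm,P.mean(0).round(),P.min(0).round(),P.max(0).round(),m.sum())
E
```

```text
top crown 582.7 -77.8
top spindle [627. -39.] tip [672. -92.] head -50.0 arm az 41.5 joint 91.5 len 76.0
top spindle [ 619. -122.] tip [ 628. -192.] head -83.0 arm az -50.6 joint 32.3 len 77.0
top spindle [546. -34.] tip [512.  27.] head 119.5 arm az 129.4 joint 9.9 len 77.0
top spindle [ 537. -118.] tip [494. -62.] head 127.9 arm az -138.8 joint 93.3 len 77.0
scene crown 585.3 -77.2
scene spindle [ 545. -117.] tip [500. -64.] head 130.9 arm az -135.5 joint 93.7 len 74.0
scene spindle [553. -31.] tip [516.  29.] head 121.8 arm az 125.0 joint 3.2 len 76.0
scene spindle [ 627. -120.] tip [ 632. -189.] head -85.8 arm az -45.4 joint 40.4 len 74.0
scene spindle [635. -35.] tip [675. -93.] head -54.9 arm az 40.3 joint 95.2 len 74.0
top burner [409.  28.  65.] [389.   3.  20.] [431.  65. 156.] 233
top vial [456. -71.  55.] [441. -85.  19.] [469. -56.  61.] 130
top bottle [ 559. -258.  103.] [ 533. -295.   15.] [ 593. -235.  134.] 969
top cruc [718. -82.  23.] [ 699. -103.    8.] [733. -69.  34.] 69
scene burner [414.  24.  79.] [395.  -1.  20.] [430.  65. 156.] 349
scene vial [463. -70.  41.] [448. -85.  16.] [473. -55.  61.] 182
scene bottle [ 580. -263.   91.] [ 538. -297.   15.] [ 598. -235.  132.] 1261
scene cruc [711. -84.  22.] [ 699. -103.    8.] [734. -68.  34.] 147
```

Taps B (spindle near (623,-123), about 35° of joint travel) and C (spindle near (546,-32), about 8°) are open. The other two are shut. I'll work with closed fingers, pushing each lever on its counter-clockwise flank, and start by travelling high over the bench.

Emit:
{"method": "move_arm", "body": {"increments": [[-0.0075,-0.0265,0,0,0,0,0],[-0.0075,-0.0265,0,0,0,0,0],[-0.0075,-0.0265,0,0,0,0,0],[-0.0075,-0.0265,0,0,0,0,0],[-0.0075,-0.0265,0,0,0,0,0],[-0.0075,-0.0265,0,0,0,0,0],[-0.0075,-0.0265,0,0,0,0,0],[-0.0075,-0.0265,0,0,0,0,0],[-0.0075,-0.0265,0,0,0,0,0],[-0.0075,-0.0265,0,0,0,0,0]], "grip_force": 20}}

```text
clock: 1.1
position: [448.1, -345.3, 214.8]
tool_rot: [[0.412, -0.911, -0.001], [-0.911, -0.412, 0.001], [-0.001, 0.0, -1.0]]
force: [-0.0, -0.1, 0.5]
grip_width: -0.3
```

Emit:
{"method": "move_arm", "body": {"increments": [[-0.0075,-0.0265,0,0,0,0,0],[-0.0075,-0.0265,0,0,0,0,0],[-0.0075,-0.0265,0,0,0,0,0],[-0.0075,-0.0265,0,0,0,0,0],[-0.0075,-0.0265,0,0,0,0,0],[-0.0075,-0.0265,0,0,0,0,0],[-0.0075,-0.0265,0,0,0,0,0],[-0.0075,-0.0265,0,0,0,0,0],[-0.0075,-0.0265,0,0,0,0,0],[-0.0075,-0.0265,0,0,0,0,0]]}}

```text
clock: 2.1
position: [658.6, -167.8, 214.5]
tool_rot: [[0.412, -0.911, -0.001], [-0.911, -0.412, 0.0], [-0.001, 0.001, -1.0]]
force: [-0.6, -0.3, -0.7]
grip_width: 0.2
```

Emit:
{"method": "move_arm", "body": {"increments": [[0,0,0,0,0,-4,0],[0,0,0,0,0,-4,0],[0,0,0,0,0,-4,0],[0,0,0,0,0,-4,0],[0,0,0,0,0,0,0],[0,0,0,0,0,0,0],[0,0,0,0,0,0,0],[0,0,0,0,0,0,0],[0,0,0,0,0,0,0],[0,0,0,0,0,0,0]]}}

```text
clock: 3.1
position: [658.1, -168.8, 215.2]
tool_rot: [[0.647, -0.762, 0.0], [-0.762, -0.647, 0.0], [0.0, -0.0, -1.0]]
force: [-0.0, -0.2, -0.2]
grip_width: 0.0
```

```bash
python3 - <<'E'
from h import *
p,d=arm.get_image('scene'); np.savez('scene1.npz',p=p,d=d)
cv2.imwrite('pics/s1.png',cv2.resize(p[130:330,150:410],None,fx=3,fy=3)[:,:,::-1])
C=cloud('scene',d); k=(np.hypot(C[...,0]-658,C[...,1]+169)<60)&(C[...,2]>150)&(d>0)
P=C[k]
for z in range(180,290,8):
    q=P[(P[:,2]>=z)&(P[:,2]<z+8)]
    if len(q)>3: 
        t=(q[:,:2]-[658,-169])@np.array([[.647,-.762],[-.762,-.647]]).T
        print(z,len(q),t.min(0).round(),t.max(0).round())
E
```

```text
236 29 [-11. -13.] [14.  4.]
244 38 [-14. -13.] [14.  4.]
252 43 [-13. -12.] [14.  2.]
260 25 [-12. -12.] [13. -4.]
268 37 [-28. -13.] [25. -6.]
276 79 [-35. -14.] [31. 12.]
284 134 [-44. -15.] [39. 12.]
```

View pics/s1.png

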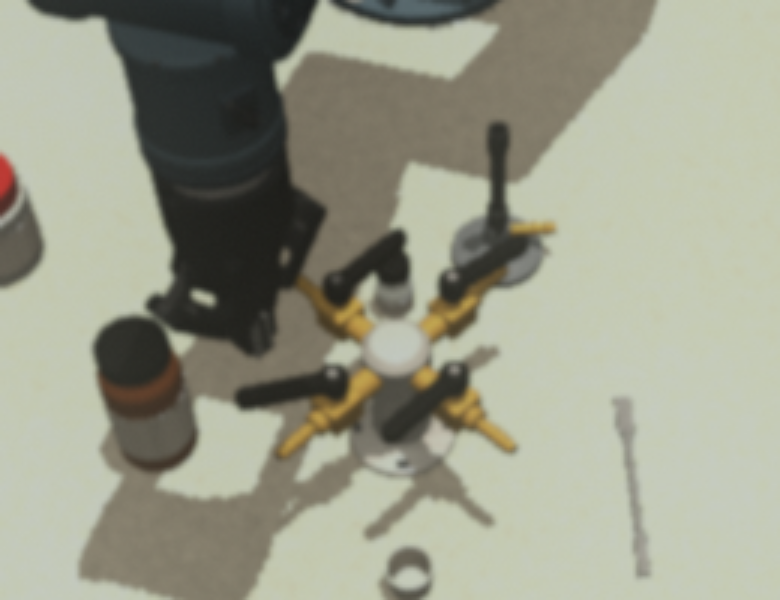

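```bash
python3 - <<'E'
from h import *
print(arm.sense()['position'],arm.sense()['clock'],arm.sense()['grip_width'])
print(proj('scene',[[658,-169,193],[658,-169,215],[448,-345,200],[658,-169,260]]))
p,d=arm.get_image('scene'); np.savez('scene2.npz',p=p,d=d)
cv2.imwrite('pics/s2.png',p[:,:,::-1])
p,d=arm.get_image('top'); np.savez('top2.npz',p=p,d=d)
cv2.imwrite('pics/t2.png',p[:,:,::-1])
E
```

```text
[ 658.08769646 -168.81701683  215.20680583] 3.15 -0.09731418886488105
[[237.05149416 256.50217627]
 [235.72907908 249.91400147]
 [150.34991419 185.66859244]
 [232.87270544 235.68375768]]
```

View pics/s2.png

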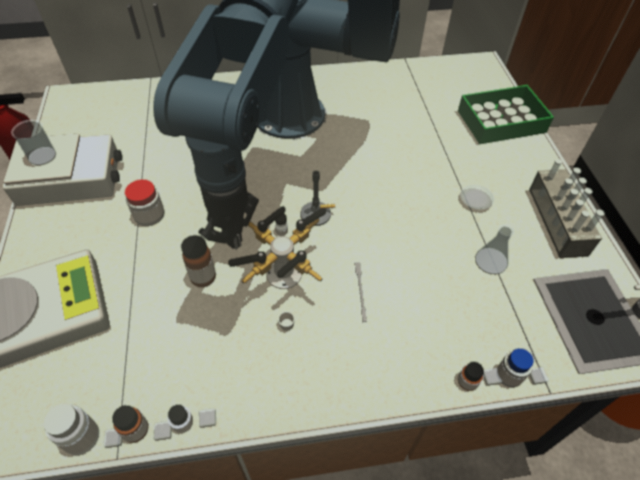

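View pics/t2.png

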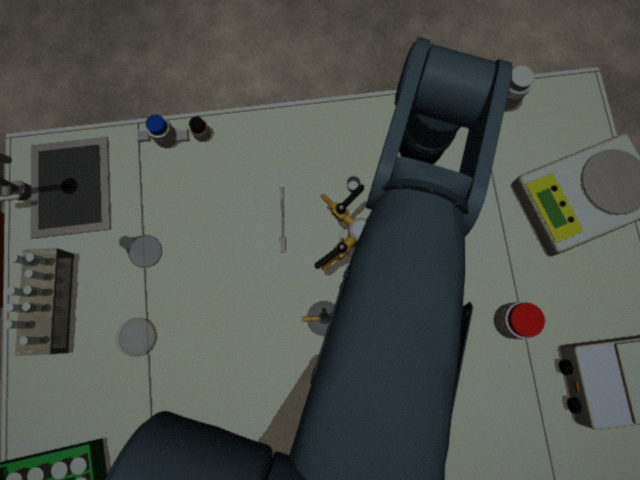

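```bash
python3 - <<'E'
from h import *
k=np.load('scene2.npz');C=cloud('scene',k['d'])
cv2.imwrite('pics/s2z.png',cv2.resize(np.clip(k['p'][180:290,170:300].astype(int)*2,0,255).astype('u1'),None,fx=5,fy=5,interpolation=0)[:,:,::-1])
for v in range(215,268,3):
    print(v,[(int(u),*C[v,u].round().astype(int)) for u in (226,232,237,242)])
E
```

```text
215 [(226, np.int64(696), np.int64(-169), np.int64(365)), (232, np.int64(668), np.int64(-162), np.int64(331)), (237, np.int64(663), np.int64(-154), np.int64(324)), (242, np.int64(660), np.int64(-146), np.int64(319))]
218 [(226, np.int64(681), np.int64(-172), np.int64(339)), (232, np.int64(678), np.int64(-162), np.int64(335)), (237, np.int64(666), np.int64(-155), np.int64(318)), (242, np.int64(661), np.int64(-147), np.int64(311))]
221 [(226, np.int64(683), np.int64(-173), np.int64(334)), (232, np.int64(679), np.int64(-163), np.int64(328)), (237, np.int64(667), np.int64(-156), np.int64(312)), (242, np.int64(664), np.int64(-147), np.int64(307))]
224 [(226, np.int64(679), np.int64(-174), np.int64(322)), (232, np.int64(677), np.int64(-164), np.int64(317)), (237, np.int64(666), np.int64(-157), np.int64(302)), (242, np.int64(662), np.int64(-148), np.int64(296))]
227 [(226, np.int64(680), np.int64(-175), np.int64(314)), (232, np.int64(676), np.int64(-166), np.int64(308)), (237, np.int64(665), np.int64(-158), np.int64(292)), (242, np.int64(652), np.int64(-150), np.int64(275))]
230 [(226, np.i
[... 2066 characters left out ...]
0)), (242, np.int64(626), np.int64(-163), np.int64(146))]
260 [(226, np.int64(526), np.int64(-211), np.int64(3)), (232, np.int64(628), np.int64(-184), np.int64(141)), (237, np.int64(628), np.int64(-174), np.int64(140)), (242, np.int64(631), np.int64(-163), np.int64(142))]
263 [(226, np.int64(532), np.int64(-212), np.int64(-1)), (232, np.int64(634), np.int64(-184), np.int64(139)), (237, np.int64(633), np.int64(-175), np.int64(136)), (242, np.int64(633), np.int64(-164), np.int64(134))]
266 [(226, np.int64(543), np.int64(-212), np.int64(1)), (232, np.int64(632), np.int64(-186), np.int64(125)), (237, np.int64(545), np.int64(-186), np.int64(0)), (242, np.int64(547), np.int64(-174), np.int64(-1))]
```

View pics/s2z.png

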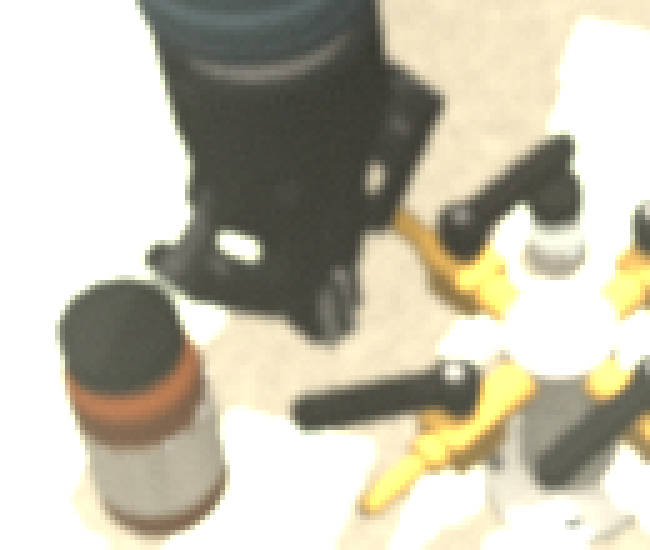

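The tip shows at pixel (237,249), which by depth is z of about 235. That is higher than the stated 22 mm ahead of the TCP. I'll back off a little in +x, go down partway and compare again.

Emit:
{"method": "move_arm", "body": {"increments": [[0.005,-0.006,0,0,0,0,0],[0,0,0.01,0,0,0,0],[0,0,0.01,0,0,0,0],[0,0,0.01,0,0,0,0],[0,0,0.01,0,0,0,0],[0,0,0.01,0,0,0,0],[0,0,0.01,0,0,0,0],[0,0,0,0,0,0,0],[0,0,0,0,0,0,0],[0,0,0,0,0,0,0]]}}

```text
clock: 4.25
position: [666.3, -168.9, 155.9]
tool_rot: [[0.647, -0.762, 0.001], [-0.762, -0.647, -0.001], [0.001, -0.001, -1.0]]
force: [0.6, 0.1, 0.1]
grip_width: 0.1
```

```bash
python3 - <<'E'
from h import *
s=arm.sense();print(s['position'],s['force'],s['clock'])
p,d=arm.get_image('scene'); np.savez('scene3.npz',p=p,d=d)
cv2.imwrite('pics/s3z.png',cv2.resize(np.clip(p[180:290,170:300].astype(int)*1.8,0,255).astype('u1'),None,fx=5,fy=5,interpolation=2)[:,:,::-1])
C=cloud('scene',d); P=C[(np.hypot(C[...,0]-666,C[...,1]+169)<45)&(C[...,2]>100)&(d>0)]
R=s['tool_rot'][:2,:2]
for z in range(100,240,8):
    q=P[(P[:,2]>=z)&(P[:,2]<z+8)]
    if len(q)>3:
        t=(q[:,:2]-s['position'][:2])@R
        print(z,len(q),t.min(0).round(),t.max(0).round(),q.mean(0).round())
E
```

```text
[ 666.31186613 -168.92400676  155.93202424] [0.61365034 0.07924017 0.07500573] 4.25
100 86 [-43.  -4.] [-5. 12.] [ 647. -153.  104.]
108 9 [-44.   1.] [-38.  12.] [ 636. -141.  110.]
124 13 [-43.  12.] [-5. 39.] [ 630. -159.  129.]
132 21 [-43.  11.] [-30.  23.] [ 630. -151.  137.]
140 7 [-41.  11.] [-35.  24.] [ 628. -152.  141.]
172 13 [ -6. -12.] [11. -6.] [ 675. -165.  177.]
180 34 [-14. -13.] [14.  6.] [ 673. -166.  184.]
188 31 [-12. -12.] [14.  4.] [ 675. -167.  192.]
196 36 [-13. -12.] [14. -0.] [ 675. -166.  200.]
204 20 [ -5. -12.] [14. -5.] [ 675. -165.  209.]
212 31 [-20. -14.] [28. 12.] [ 676. -165.  217.]
220 115 [-35. -15.] [37. 11.] [ 676. -167.  224.]
228 92 [-43. -14.] [38. 12.] [ 673. -167.  231.]
236 84 [-43. -19.] [42.  3.] [ 674. -160.  240.]
```

View pics/s3z.png

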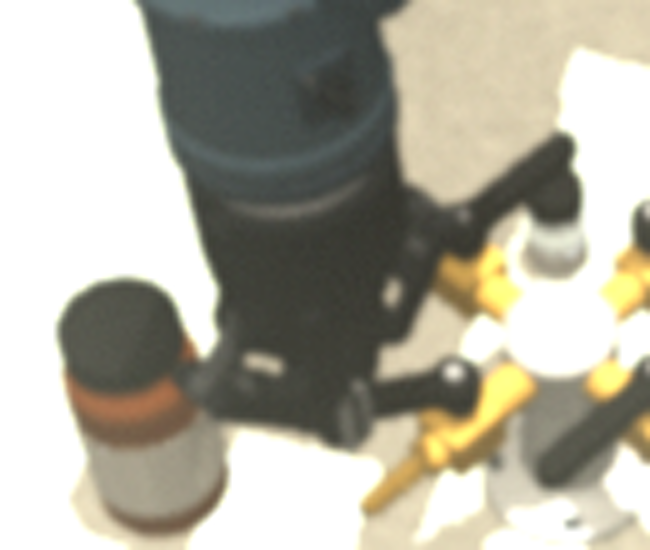

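Emit:
{"method": "move_arm", "body": {"increments": [[0,0,0.007,0,0,0,0],[0,0,0.007,0,0,0,0],[-0.003,0.004,0,0,0,0,0],[-0.003,0.004,0,0,0,0,0],[-0.003,0.004,0,0,0,0,0],[-0.003,0.004,0,0,0,0,0],[-0.003,0.004,0,0,0,0,0],[0,0,0,0,0,0,0],[0,0,0,0,0,0,0],[0,0,0,0,0,0,0]]}}

```text
clock: 5.3
position: [641.1, -170.3, 141.3]
tool_rot: [[0.647, -0.762, 0.0], [-0.762, -0.647, -0.0], [0.0, -0.0, -1.0]]
force: [0.8, -0.4, 0.1]
grip_width: 0.1
```

```bash
cat > look.py <<'E'
from h import *
import sys
t=sys.argv[1]
s=arm.sense();print(s['position'],s['force'],s['clock'])
p,d=arm.get_image('scene'); np.savez(f'scene{t}.npz',p=p,d=d)
cv2.imwrite(f'pics/s{t}.png',cv2.resize(np.clip(p[170:290,170:330].astype(int)*1.8,0,255).astype('u1'),None,fx=5,fy=5,interpolation=2)[:,:,::-1])
C=cloud('scene',d); R=s['tool_rot'][:2,:2]; pos=s['position']
T=(C[...,:2]-pos[:2])@R
P=np.dstack([T,C[...,2]])[(abs(T[...,0])<20)&(abs(T[...,1])<20)&(C[...,2]>90)&(d>0)]
for z in range(96,220,6):
    q=P[(P[:,2]>=z)&(P[:,2]<z+6)]
    if len(q)>3: print(z,len(q),q.min(0).round(),q.max(0).round())
E
python3 look.py 4
```

```text
[ 641.10406397 -170.31350973  141.34339668] [ 0.7908545  -0.43236045  0.11819897] 5.3
96 16 [-18. -19.  96.] [ 10.  -8. 102.]
102 53 [-20. -20. 102.] [ 11. -10. 108.]
126 21 [-19.  -2. 126.] [ 10.  19. 132.]
132 26 [-20.  -5. 132.] [ 10.  19. 138.]
138 17 [-20.  -3. 138.] [  8.  19. 143.]
162 12 [-12. -12. 162.] [ 12.  -6. 167.]
168 25 [-12. -14. 168.] [ 14.   5. 174.]
174 27 [-14. -13. 175.] [ 14.   4. 180.]
180 23 [-10. -13. 180.] [ 15.   1. 186.]
186 20 [-12. -12. 186.] [ 14.  -5. 192.]
192 16 [-12. -13. 193.] [ 15.  -7. 198.]
198 24 [-19. -14. 198.] [ 16.  -5. 204.]
204 34 [-20. -14. 204.] [ 17.  11. 210.]
210 44 [-12. -14. 210.] [ 20.  10. 216.]
216 13 [-11. -15. 216.] [ 16.   1. 221.]
```

View pics/s4.png

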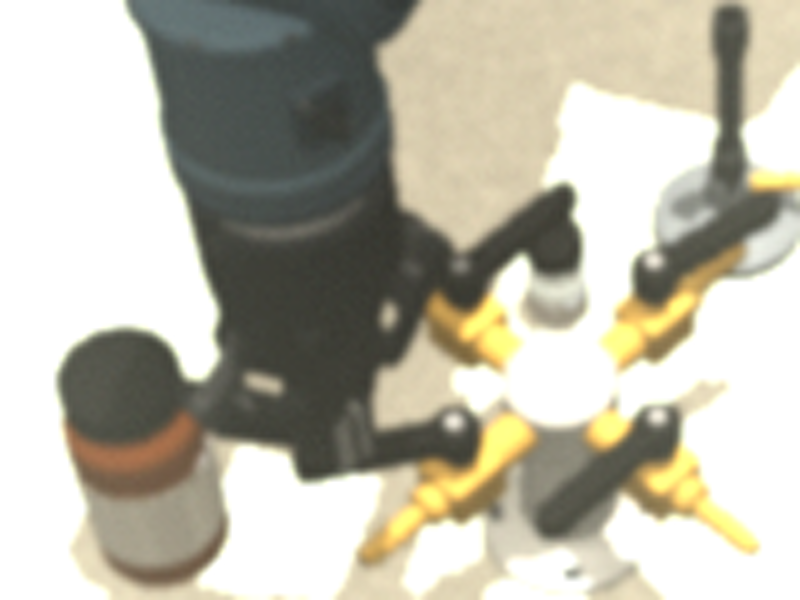

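No contact force here, and the fingers are seen above the lever (tip z about 160 at TCP z 141). So the tips really are about 19 mm behind the reported TCP, and I'll go by the camera. Next I back off and go down to put the tip near z 122.

Emit:
{"method": "move_arm", "body": {"increments": [[0.006,-0.007,0,0,0,0,0],[0.006,-0.007,0,0,0,0,0],[0.006,-0.007,0,0,0,0,0],[0,0,0,0,0,0,0],[0,0,0.008,0,0,0,0],[0,0,0.008,0,0,0,0],[0,0,0.008,0,0,0,0],[0,0,0.008,0,0,0,0],[0,0,0,0,0,0,0],[0,0,0,0,0,0,0]]}}

```text
clock: 6.35
position: [668.3, -170.3, 108.8]
tool_rot: [[0.647, -0.762, -0.001], [-0.762, -0.647, 0.0], [-0.001, 0.0, -1.0]]
force: [-0.4, -0.1, -0.2]
grip_width: -0.0
```

```bash
python3 look.py 5
```

```text
[ 668.33188481 -170.32428887  108.78439206] [-0.37648357 -0.1118297  -0.24986347] 6.35
96 6 [-20.   2.  97.] [-10.   4. 102.]
102 4 [-20.   2. 103.] [-18.   6. 107.]
126 6 [ -6. -11. 126.] [  7.  -6. 131.]
132 23 [-14. -13. 133.] [ 13.   6. 138.]
138 17 [-12. -12. 138.] [ 14.   3. 144.]
144 26 [-12. -13. 145.] [ 15.   2. 150.]
150 18 [-13. -12. 150.] [ 14.  -4. 156.]
156 16 [ -6. -13. 156.] [ 14.  -4. 162.]
162 17 [-10. -13. 162.] [ 15.  -6. 168.]
168 28 [-14. -14. 168.] [ 16.  -7. 174.]
174 47 [-20. -14. 174.] [ 19.   9. 180.]
180 15 [-14. -14. 181.] [ 20.  -0. 186.]
186 14 [ -9. -17. 186.] [ 16.  -2. 192.]
192 29 [-16. -19. 192.] [ 16.  -5. 198.]
198 31 [-17. -18. 198.] [ 17.  -9. 204.]
204 28 [-16. -19. 204.] [ 20. -11. 210.]
210 29 [-16. -19. 210.] [ 20. -10. 216.]
216 24 [-20. -20. 217.] [ 19. -10. 222.]
```

View pics/s5.png

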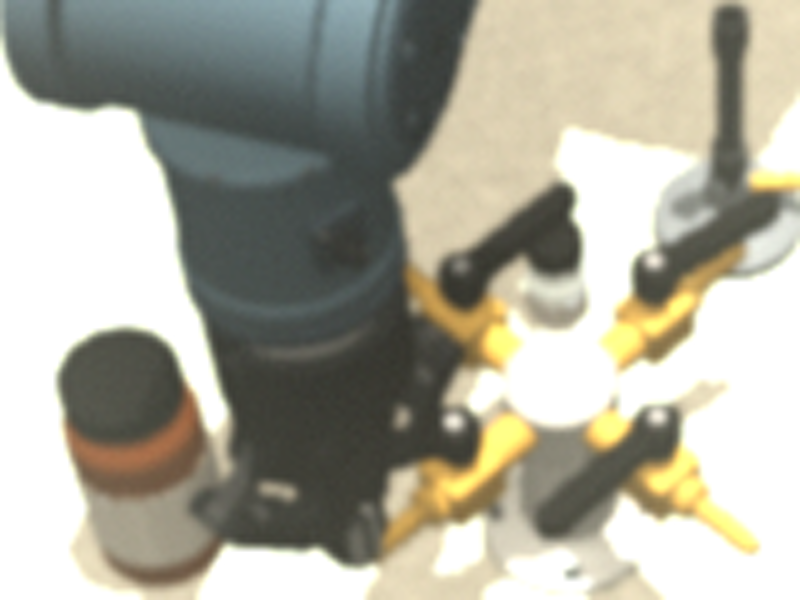

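Emit:
{"method": "move_arm", "body": {"increments": [[0,0,0.004,0,0,0,0],[0,0,0.003,0,0,0,0],[-0.003,0.004,0,0,0,0,0],[-0.003,0.004,0,0,0,0,0],[-0.003,0.004,0,0,0,0,0],[-0.002,0.005,0,0,0,0,0],[-0.002,0.005,0,0,0,0,0],[-0.002,0.005,0,0,0,0,0],[-0.002,0.005,0,0,0,0,0],[0,0,0,0,0,0,0]]}}

```text
clock: 7.4
position: [633.4, -178.1, 102.7]
tool_rot: [[0.647, -0.762, 0.002], [-0.762, -0.647, 0.0], [0.001, -0.001, -1.0]]
force: [2.2, 1.3, 0.6]
grip_width: 0.0
```

```bash
python3 look.py 6
```

```text
[ 633.38925923 -178.12418514  102.73160839] [2.18604747 1.29822684 0.62092333] 7.4
120 5 [ -3. -11. 122.] [  6.  -9. 124.]
126 18 [-13. -13. 126.] [ 13.   3. 132.]
132 29 [-18. -12. 132.] [ 14.   5. 138.]
138 23 [-19. -13. 138.] [ 14.   0. 144.]
144 20 [-11. -12. 144.] [ 13.   1. 150.]
150 18 [-11. -12. 150.] [ 14.  -5. 156.]
156 11 [-11. -13. 156.] [ 15.  -5. 162.]
162 21 [-12. -15. 162.] [ 16.  -5. 168.]
168 54 [-20. -15. 168.] [ 20.  11. 174.]
174 20 [-14. -14. 174.] [ 19.   1. 180.]
180 14 [-16. -17. 181.] [ 16.  -1. 186.]
186 29 [-14. -18. 186.] [ 16.  -5. 191.]
192 27 [-15. -19. 192.] [ 19. -10. 198.]
198 31 [-16. -18. 198.] [ 19. -10. 204.]
204 27 [-15. -18. 204.] [ 19.  -9. 210.]
210 25 [-18. -20. 210.] [ 19. -11. 216.]
216 25 [-16. -20. 216.] [ 19. -11. 222.]
```

View pics/s6.png

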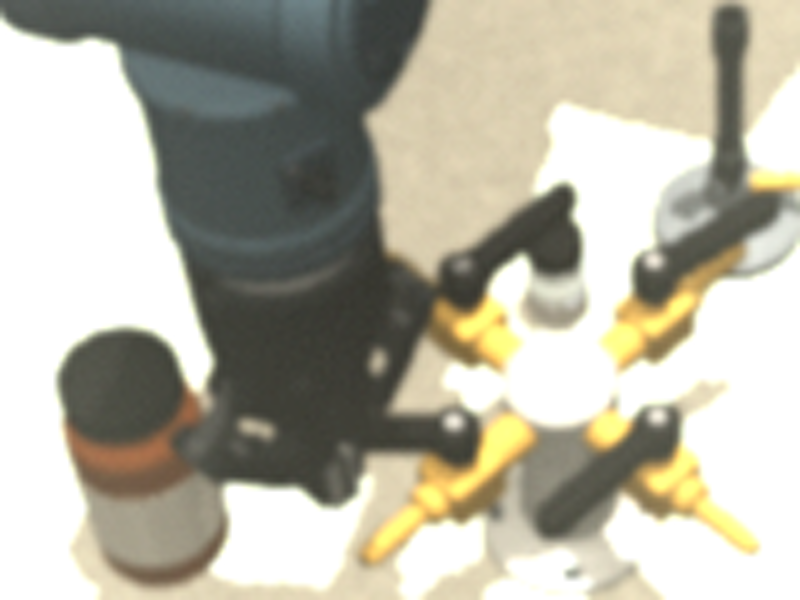

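The force is about 2.5 N against the motion and the lever is turning. I'll keep going along the arc.

Emit:
{"method": "move_arm", "body": {"increments": [[-0.002,0.003,0,0,0,0,0],[-0.002,0.003,0,0,0,0,0],[-0.0035,0.0025,0,0,0,0,0],[-0.0035,0.0025,0,0,0,0,0],[-0.0035,0.0025,0,0,0,0,0],[-0.0035,0.0025,0,0,0,0,0],[-0.0035,0.0025,0,0,0,0,0],[0,0,0,0,0,0,0],[0,0,0,0,0,0,0],[0,0,0,0,0,0,0]]}}

```text
clock: 8.45
position: [605.1, -174.1, 102.4]
tool_rot: [[0.647, -0.762, -0.0], [-0.762, -0.647, -0.001], [0.0, 0.001, -1.0]]
force: [1.5, -1.0, 1.8]
grip_width: -0.2
```

```bash
python3 look.py 7|head -1
```

```text
[ 605.14265233 -174.14030117  102.35467786] [ 1.50826159 -0.99167739  1.77617484] 8.45
```

View pics/s7.png

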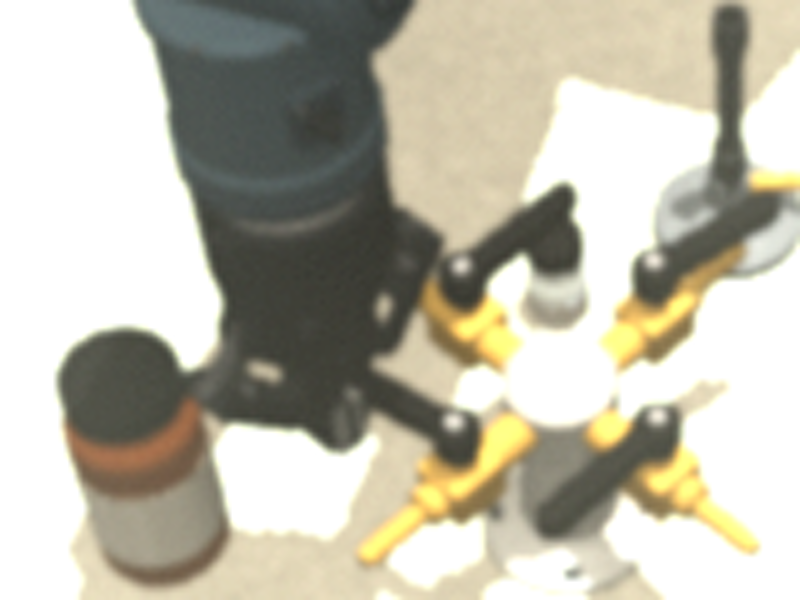

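Emit:
{"method": "move_arm", "body": {"increments": [[-0.002,0,0,0,0,0,0],[-0.002,0,0,0,0,0,0],[-0.002,0,0,0,0,0,0],[-0.001,0,0,0,0,0,0],[0,0,0,0,0,0,0],[0,0,0,0,0,0,0],[0,0,0,0,0,0,0],[0,0,0,0,0,0,0],[0,0,0,0,0,0,0],[0,0,0,0,0,0,0]]}}

```text
clock: 9.5
position: [600.1, -169.3, 102.1]
tool_rot: [[0.647, -0.762, -0.001], [-0.762, -0.647, -0.001], [0.0, 0.002, -1.0]]
force: [0.2, -5.4, 2.4]
grip_width: -0.1
```

Emit:
{"method": "move_arm", "body": {"increments": [[-0.001,0,0,0,0,0,0],[0,0,0,0,0,0,0],[-0.001,0,0,0,0,0,0],[0,0,0,0,0,0,0],[0,0,0,0,0,0,0],[0,0,0,0,0,0,0],[0,0,0,0,0,0,0],[0,0,0,0,0,0,0],[0,0,0,0,0,0,0],[0,0,0,0,0,0,0]]}}

```text
clock: 10.5
position: [598.8, -168.1, 102.1]
tool_rot: [[0.647, -0.762, -0.001], [-0.762, -0.647, -0.002], [0.001, 0.002, -1.0]]
force: [-0.0, -6.2, 1.9]
grip_width: -0.2
```

Emit:
{"method": "move_arm", "body": {"increments": [[-0.001,0,0,0,0,0,0],[0,0,0,0,0,0,0],[-0.001,0,0,0,0,0,0],[0,0,0,0,0,0,0],[0,0,0,0,0,0,0],[0,0,0,0,0,0,0],[0,0,0,0,0,0,0],[0,0,0,0,0,0,0],[0,0,0,0,0,0,0],[0,0,0,0,0,0,0]]}}

```text
clock: 11.5
position: [598.5, -167.8, 102.3]
tool_rot: [[0.647, -0.763, 0.002], [-0.763, -0.647, -0.004], [0.004, 0.001, -1.0]]
force: [4.3, -9.6, -1.3]
grip_width: -0.2
```

```bash
python3 look.py 8|head -1
```

```text
[ 598.53390529 -167.77479463  102.30803633] [ 4.3407908  -9.57499185 -1.26706424] 11.5
```

View pics/s8.png

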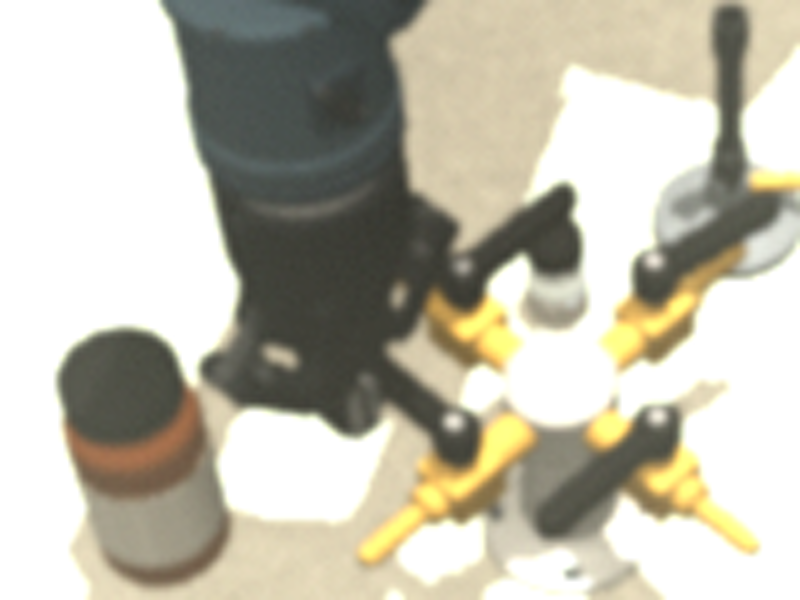

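The last 2 mm commanded gave only 0.4 mm of motion with the force rising to 10 N, so this lever is on its stop. I'll give it one more light nudge, then back off and rise.

Emit:
{"method": "move_arm", "body": {"increments": [[-0.001,0,0,0,0,0,0],[0,0,0,0,0,0,0],[0.005,0,0,0,0,0,0],[0.008,0,0,0,0,0,0],[0.01,0,0,0,0,0,0],[0,0,-0.01,0,0,0,0],[0,0,-0.02,0,0,0,0],[0,0,-0.02,0,0,0,0],[0,0,-0.02,0,0,0,0],[0,0,-0.02,0,0,0,0]]}}

```text
clock: 12.55
position: [612.2, -181.7, 193.6]
tool_rot: [[0.648, -0.762, -0.0], [-0.762, -0.648, 0.0], [-0.0, -0.0, -1.0]]
force: [-0.6, -0.1, 0.5]
grip_width: 0.3
```

Emit:
{"method": "move_arm", "body": {"increments": [[-0.0215,-0.002,0,0,0,0,0],[-0.0215,-0.002,0,0,0,0,0],[-0.0215,-0.002,0,0,0,0,0],[-0.0215,-0.002,0,0,0,0,0],[-0.0215,-0.002,0,0,0,0,0],[-0.0215,-0.002,0,0,0,0,0],[-0.0215,-0.002,0,0,0,0,0],[-0.0215,-0.002,0,0,0,0,0],[-0.0215,-0.002,0,0,0,0,0],[-0.0215,-0.002,0,0,0,0,0]]}}

```text
clock: 13.55
position: [487.8, -4.3, 192.9]
tool_rot: [[0.647, -0.762, 0.0], [-0.762, -0.647, 0.0], [0.0, -0.0, -1.0]]
force: [-0.1, -0.6, 0.0]
grip_width: -0.5
```

```bash
python3 - <<'E'
from h import *
print(arm.sense()['position'])
for n in('scene','top'):
    p,d=arm.get_image(n); np.savez(f'{n}9.npz',p=p,d=d)
    q=p[150:300,170:370] if n=='scene' else p[160:345,285:480]
    cv2.imwrite(f'pics/{n}9.png',cv2.resize(np.clip(q.astype(int)*1.6,0,255).astype('u1'),None,fx=4,fy=4,interpolation=2)[:600,:,::-1])
import meas; meas.levers('9')
E
```

```text
[487.78409108  -4.31989969 192.91273541]Traceback (most recent call last):
  File "<stdin>", line 7, in <module>
  File "meas.py", line 8, in levers
    cx,cy=[(np.percentile(c[:,i],2)+np.percentile(c[:,i],98))/2 for i in(0,1)]
            ~~~~~~~~~~~~~^^^^^^^^^^
    return _quantile_unchecked(
        a, q, axis, out, overwrite_input, method, keepdims, weights)
    return _ureduce(a,
                    func=_quantile_ureduce_func,
    ...<5 lines>...
                    overwrite_input=overwrite_input,
                    method=method)
    r = func(a, **kwargs)
    result = _quantile(arr,
                       quantiles=q,
    ...<2 lines>...
                       out=out,
                       weights=wgt)
    slices_having_nans = np.isnan(arr[-1, ...])
                                  ~~~^^^^^^^^^
IndexError: index -1 is out of bounds for axis 0 with size 0
```

View pics/scene9.png

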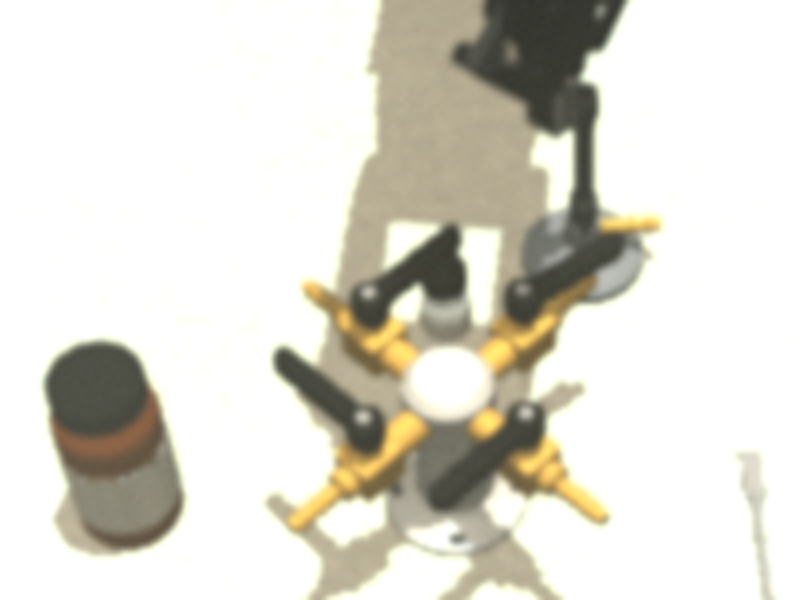

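Tap B's lever is now square, seen from (285,355) to (365,425) in the crop. Next I go down beside lever C.

Emit:
{"method": "move_arm", "body": {"increments": [[0,0,0.01,0,0,0,0],[0,0,0.01,0,0,0,0],[0,0,0.01,0,0,0,0],[0,0,0.01,0,0,0,0],[0,0,0.01,0,0,0,0],[0,0,0.01,0,0,0,0],[0,0,0.01,0,0,0,0],[0,0,0.01,0,0,0,0],[0,0,0.005,0,0,0,0],[0,0,0,0,0,0,0]]}}

```text
clock: 14.65
position: [487.7, -5.1, 106.3]
tool_rot: [[0.647, -0.762, -0.002], [-0.762, -0.647, 0.0], [-0.001, 0.001, -1.0]]
force: [0.3, -0.8, 0.1]
grip_width: 0.0
```

```bash
python3 look.py 10|head -6; python3 - <<'E'
from h import *
k=np.load('scene10.npz');p=k['p']
cv2.imwrite('pics/s10b.png',cv2.resize(np.clip(p[140:290,190:350].astype(int)*1.6,0,255).astype('u1'),None,fx=4,fy=4,interpolation=2)[:,:,::-1])
C=cloud('scene',k['d']); r=np.hypot(C[...,0]-412,C[...,1]-24)
m=(r<25)&(C[...,2]>60)&(C[...,2]<150); print(C[m].mean(0),C[m].max(0),m.sum())
E
```

```text
[487.7350799   -5.09086361 106.25438181] [ 0.29702256 -0.79682833  0.09634022] 14.65
120 4 [ -3.  -9. 122.] [  6.  -5. 126.]
126 12 [ -4. -12. 129.] [ 13.   5. 132.]
132 22 [-13. -12. 132.] [ 15.   9. 138.]
138 22 [-13. -11. 138.] [ 14.   5. 144.]
144 16 [-13. -12. 144.] [ 15.  -0. 150.]
[415.98110658  25.07046156  73.25826716] [421.62078307  32.07758663  97.49752138] 26
```

View pics/s10b.png

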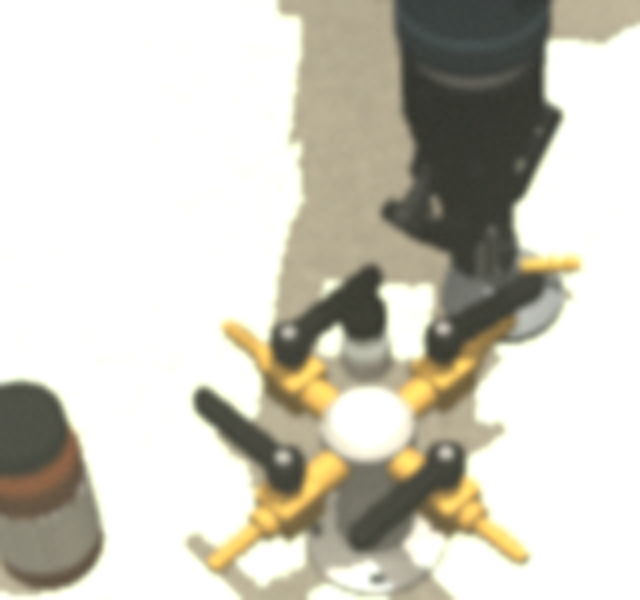

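Emit:
{"method": "move_arm", "body": {"increments": [[0,0,0.004,0,0,0,0],[0.0015,-0.005,0,0,0,0,0],[0.0015,-0.005,0,0,0,0,0],[0.0015,-0.004,0,0,0,0,0],[-0.001,-0.004,0,0,0,0,0],[-0.001,-0.004,0,0,0,0,0],[0,-0.004,0,0,0,0,0],[0,-0.004,0,0,0,0,0],[0,0,0,0,0,0,0],[0,0,0,0,0,0,0]]}}

```text
clock: 15.7
position: [512.7, 12.4, 103.1]
tool_rot: [[0.647, -0.762, -0.0], [-0.762, -0.647, 0.0], [-0.0, 0.0, -1.0]]
force: [-1.9, -1.8, -0.3]
grip_width: -0.2
```

```bash
sed -i 's/p\[170:290,170:330\]/p[140:260,220:380]/' look.py; python3 look.py 11|head -6
```

```text
[512.73457487  12.42338405 103.08992879] [-1.92314301 -1.78125469 -0.29828382] 15.7
96 6 [ 8. -4. 96.] [ 17.  -0. 101.]
126 8 [-12. -19. 127.] [ 20.   4. 131.]
132 18 [-11. -20. 132.] [ 20.   7. 138.]
138 52 [-12. -20. 138.] [ 20.   2. 144.]
144 15 [-11. -11. 144.] [ 15.  -2. 149.]
```

View pics/s11.png

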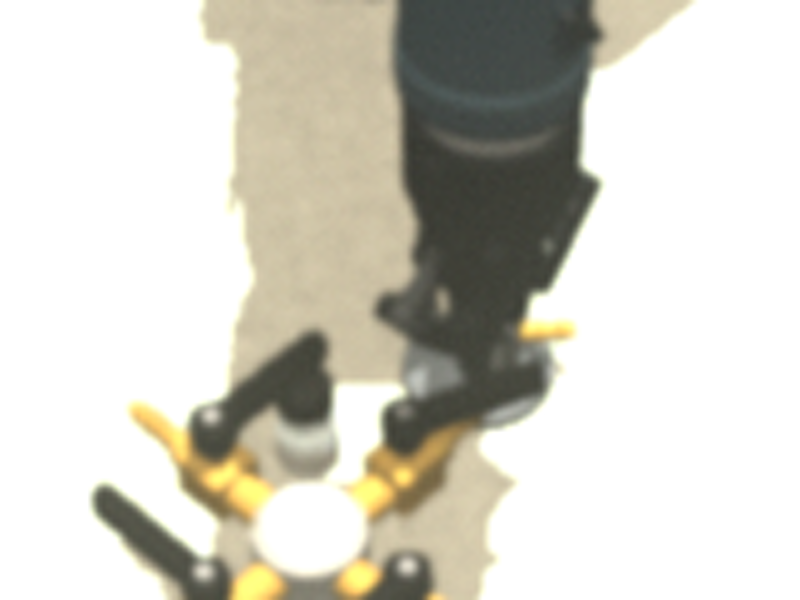

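Lever C is turning, with a force of about 2.6 N. I'll continue along the arc.

Emit:
{"method": "move_arm", "body": {"increments": [[0.001,-0.0045,0,0,0,0,0],[0.001,-0.0045,0,0,0,0,0],[0.001,-0.0045,0,0,0,0,0],[0.001,-0.0045,0,0,0,0,0],[0.003,-0.004,0,0,0,0,0],[0.003,-0.004,0,0,0,0,0],[0.003,-0.004,0,0,0,0,0],[0.003,-0.0045,0,0,0,0,0],[0,0,0,0,0,0,0],[0,0,0,0,0,0,0]]}}

```text
clock: 16.75
position: [549.2, 22.8, 102.8]
tool_rot: [[0.647, -0.762, -0.001], [-0.762, -0.647, 0.001], [-0.001, 0.0, -1.0]]
force: [-2.2, -0.2, -1.5]
grip_width: 0.1
```

```bash
python3 look.py 12|head -6
```

```text
[549.16540939  22.84354681 102.79711778] [-2.17698297 -0.22601173 -1.48733088] 16.75
126 8 [ -9. -19. 126.] [ 19.  -9. 132.]
132 17 [ -5. -19. 132.] [ 20.   6. 138.]
138 36 [ -7. -19. 138.] [ 20.   2. 144.]
144 14 [ -6. -12. 144.] [ 13.  -3. 149.]
150 15 [ -6. -12. 150.] [ 14.  -6. 156.]
```

View pics/s12.png

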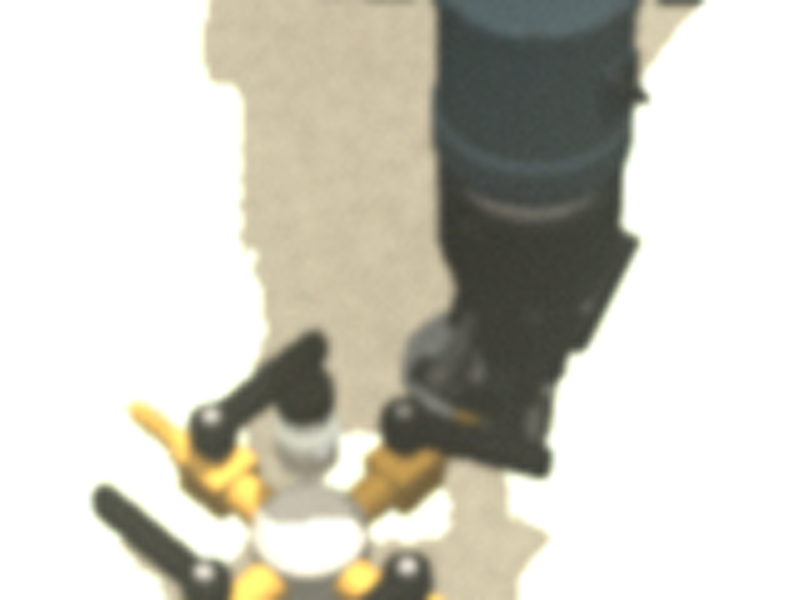

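Emit:
{"method": "move_arm", "body": {"increments": [[0.003,-0.002,0,0,0,0,0],[0.003,-0.002,0,0,0,0,0],[0.003,-0.002,0,0,0,0,0],[0.003,-0.002,0,0,0,0,0],[0.003,-0.002,0,0,0,0,0],[0.002,-0.001,0,0,0,0,0],[0.002,0,0,0,0,0,0],[0,0,0,0,0,0,0],[0,0,0,0,0,0,0],[0,0,0,0,0,0,0]]}}

```text
clock: 17.8
position: [570.7, 15.3, 103.4]
tool_rot: [[0.647, -0.762, 0.001], [-0.762, -0.647, 0.0], [0.001, -0.001, -1.0]]
force: [-1.4, 3.1, -1.1]
grip_width: -0.1
```

Emit:
{"method": "move_arm", "body": {"increments": [[0.001,0,0,0,0,0,0],[0,0,0,0,0,0,0],[0.001,0,0,0,0,0,0],[0,0,0,0,0,0,0],[0,0,0,0,0,0,0],[0,0,0,0,0,0,0],[0,0,0,0,0,0,0],[0,0,0,0,0,0,0],[0,0,0,0,0,0,0],[0,0,0,0,0,0,0]]}}

```text
clock: 18.8
position: [570.8, 15.1, 103.3]
tool_rot: [[0.648, -0.762, -0.001], [-0.762, -0.648, 0.002], [-0.003, -0.001, -1.0]]
force: [-4.9, 8.6, 3.0]
grip_width: 0.0
```

Emit:
{"method": "move_arm", "body": {"increments": [[0.001,0,0,0,0,0,0],[0,0,0,0,0,0,0],[0.001,0,0,0,0,0,0],[0,0,0,0,0,0,0],[0,0,0,0,0,0,0],[0,0,0,0,0,0,0],[0,0,0,0,0,0,0],[0,0,0,0,0,0,0],[0,0,0,0,0,0,0],[0,0,0,0,0,0,0]]}}

```text
clock: 19.8
position: [570.9, 15.0, 103.2]
tool_rot: [[0.648, -0.762, -0.004], [-0.762, -0.648, 0.004], [-0.006, -0.0, -1.0]]
force: [-8.8, 13.5, 6.5]
grip_width: 0.2
```

```bash
python3 look.py 13|head -6
```

```text
[570.94384326  14.96993612 103.18093371] [-8.77462004 13.5360059   6.525676  ] 19.8
126 13 [-12. -19. 126.] [ 20.  -6. 131.]
132 12 [ -4. -20. 132.] [ 19.   7. 138.]
138 43 [ -6. -18. 138.] [ 20.   7. 144.]
144 12 [ -7. -11. 145.] [ 14.  -3. 150.]
150 13 [ -6. -13. 150.] [ 14.  -7. 156.]
```

View pics/s13.png

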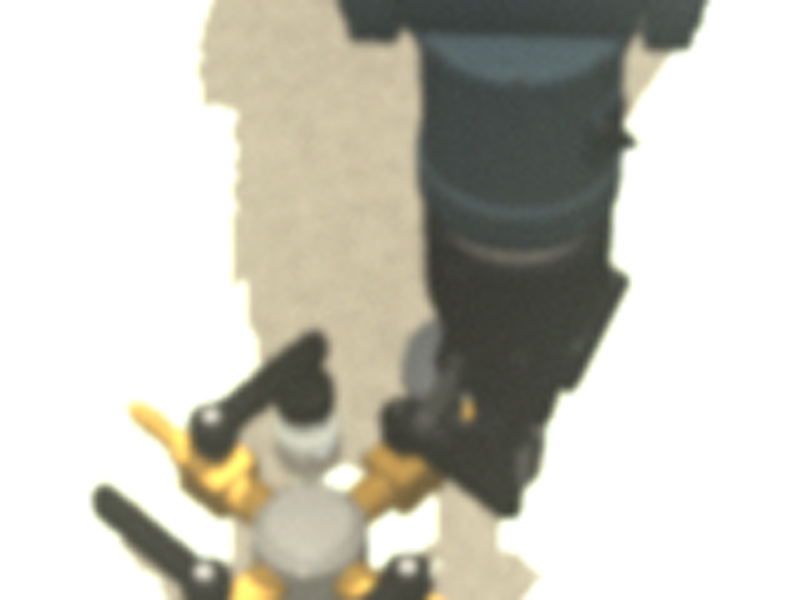

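It's firmly on the stop: 17 N with no motion. I'll back off, rise and move clear to check.

Emit:
{"method": "move_arm", "body": {"increments": [[-0.004,0,0,0,0,0,0],[-0.008,0,0,0,0,0,0],[-0.01,0,0,0,0,0,0],[0,0,0,0,0,0,0],[0,0,-0.015,0,0,0,0],[0,0,-0.02,0,0,0,0],[0,0,-0.02,0,0,0,0],[0,0,-0.02,0,0,0,0],[0,0,-0.02,0,0,0,0],[0,0,-0.02,0,0,0,0]]}}

```text
clock: 20.85
position: [559.1, 28.3, 220.5]
tool_rot: [[0.647, -0.762, 0.002], [-0.762, -0.647, -0.001], [0.002, -0.001, -1.0]]
force: [0.1, -0.3, -0.6]
grip_width: -0.2
```

Emit:
{"method": "move_arm", "body": {"increments": [[-0.024,-0.008,0,0,0,0,0],[-0.024,-0.008,0,0,0,0,0],[-0.024,-0.008,0,0,0,0,0],[-0.024,-0.008,0,0,0,0,0],[-0.024,-0.008,0,0,0,0,0],[-0.024,-0.008,0,0,0,0,0],[-0.024,-0.008,0,0,0,0,0],[-0.024,-0.008,0,0,0,0,0],[-0.024,-0.008,0,0,0,0,0],[0,0,0,0,0,0,0]]}}

```text
clock: 21.85
position: [473.1, 242.1, 219.6]
tool_rot: [[0.649, -0.76, 0.002], [-0.76, -0.649, 0.001], [0.0, -0.002, -1.0]]
force: [1.0, -0.6, -0.9]
grip_width: 0.2
```

```bash
python3 - <<'E'
from h import *
print(arm.sense()['position'],arm.sense()['force'])
for n in('scene','top'):
    p,d=arm.get_image(n); np.savez(f'{n}14.npz',p=p,d=d); cv2.imwrite(f'pics/{n}14.png',p[:,:,::-1])
    p0=np.load(f'{n}0.npz')['p']
import meas; meas.levers('14')
for tag in('0','14'):
    k=np.load(f'scene{tag}.npz'); C=cloud('scene',k['d'])
    for nm,c,z,R in(('burner',(412,24),(15,155),60),('vial',(463,-70),(10,70),35),('bottle',(570,-264),(15,135),50),('cruc',(711,-84),(8,40),45)):
        m=(C[...,2]>z[0])&(C[...,2]<z[1])&(np.hypot(C[...,0]-c[0],C[...,1]-c[1])<R)
        P=C[m]; print(tag,nm,P.mean(0).round(1),m.sum())
E
```

```text
[473.13476878 242.07693263 219.63978746] [ 0.97538849 -0.58911556 -0.90421202]
top crown 582.7 -77.9
top spindle [627. -39.] tip [672. -93.] head -50.0 arm az 40.9 joint 90.9 len 77.0
top spindle [ 621. -121.] tip [ 567. -167.] head -139.6 arm az -48.8 joint 90.8 len 77.0
top spindle [543. -32.] tip [598.  11.] head 37.7 arm az 131.2 joint 93.5 len 77.0
top spindle [ 538. -118.] tip [494. -63.] head 128.2 arm az -138.4 joint 93.5 len 76.0
scene crown 585.5 -78.2
scene spindle [ 546. -116.] tip [500. -63.] head 130.8 arm az -136.4 joint 92.8 len 74.0
scene spindle [549. -36.] tip [602.  11.] head 41.4 arm az 130.5 joint 89.0 len 72.0
scene spindle [ 630. -123.] tip [ 574. -166.] head -142.5 arm az -45.7 joint 96.8 len 74.0
scene spindle [635. -36.] tip [675. -93.] head -54.9 arm az 40.4 joint 95.3 len 73.0
0 burner [414.   24.3  68.3] 422
0 vial [463.  -69.5  38.9] 207
0 bottle [ 580.1 -263.3   91. ] 1261
0 cruc [716.8 -85.6  22.6] 198
14 burner [416.1  25.2  58.5] 521
14 vial [463.2 -69.4  38.8] 211
14 bottle [ 580.1 -263.2   91.2] 1257
14 cruc [717.  -85.6  22.9] 197
```

View pics/scene14.png

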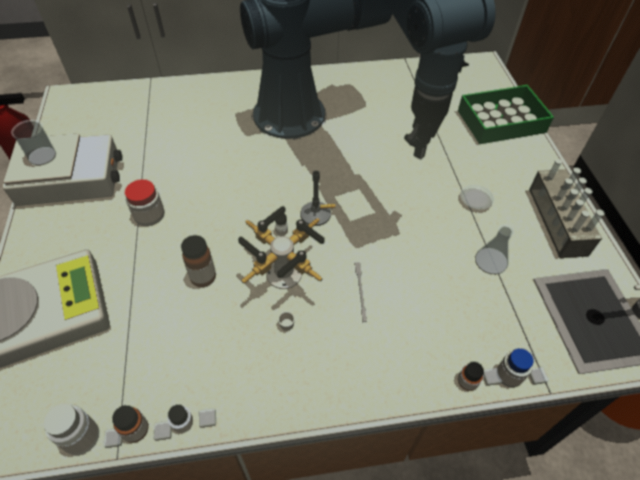

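View pics/top14.png

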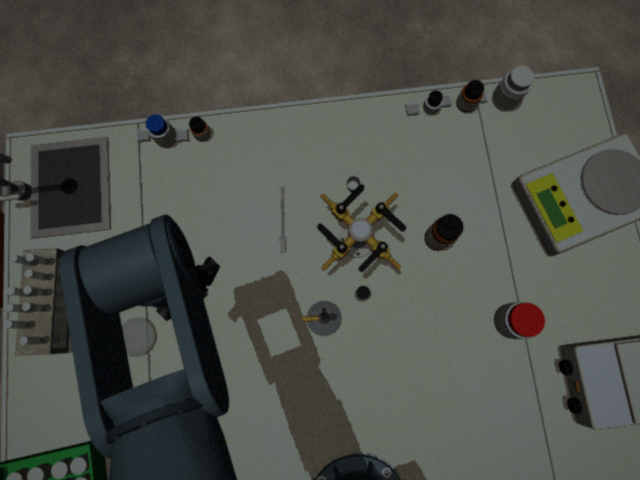

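All four levers stand square in both pictures: in the top view they surround (360,230), and in the scene view (283,245). The loose things haven't moved, so I'm handing in.

```bash
python3 -c "
from rig import arm
print(arm.job_done(), arm.sense()['clock'])"
```

```text
the job is handed in; nothing more can be done
the job is handed in; nothing more can be done
```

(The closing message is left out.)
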